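# Push a steel disc under the sprung flap of a parts chute

## Robot

A 6-joint arm with a two-finger parallel gripper is mounted at the origin on a cart in front of the work surface, level with it; the furniture and walls round the work are solid. World frame = base frame: x ahead of the robot, y to its left, z up, the work surface at z = 0. Lengths are in m, angles in degrees, forces in N, time in s.
With the tool pointing down it reaches from about 0.4 to 0.825 m from the base axis. Payload 7 kg.
Tool frame: the origin (TCP) lies at the very end of the fingers, on their centre line; the grasp point (between the pads) lies 19 mm behind it (ctrl.hold_point_z is the distance from the TCP to the grasp point, in m); z points along the fingers, y is the line along which they close (so a half turn about z gives the same grasp; the last joint's range is limited). The gripper opens to 88 mm and grips with 3 to 60 N. Pads are 19 mm wide; open, the fingers measure 130 mm over their backs; the gripper's body (78 mm by 193 mm) begins 47 mm behind the grasp point.
Start: joints at [93.627, 20.546, 0.682, 0, -70.136, -16.507], TCP at [0.15, 0.658, 0.227] pointing down, gripper open.
Joint ranges: [-176.03, 176.03], [-82.01, 121.73], [-58.28, 71.71], [-173.87, 95.51], [-174.79, -0.11], [-173.66, 173.66]. Speed limits (degrees/s): [136.94, 136.94, 172.46, 180, 180, 180].

## Interface

Orientations are given as [roll, pitch, yaw] about the fixed x, y, z axes, in that order (R = Rz(yaw) Ry(pitch) Rx(roll)).
In Python, from plant import sensors, viewer, workorder, ctrl gives the robot as it stands.
- The arm moves only by the shell command python3 -m pendant 'ROWS'. ROWS is JSON, a list of rows, each a list of 3 entries, a list of its own where there are three numbers: the opening, from -1 (shut) to 1 (fully open), so that 0 is half open, then the shift along the tool's x, y, z in m, then the turn, a rotation vector about the tool's x, y, z in degrees. A call has 1 to 10 rows; each row is the pose to reach, as a shift and turn from the pose commanded when the call began, along the tool's axes at that moment; what a row does not reach only later rows make up. A row lasts 1/12 s, in which the tool goes at most 41.7 mm and 7.16 degrees, less where a joint would pass 70% of its speed; a pose out of reach is approached as far as the arm can. A call with a gripper value outside its range is refused whole. The fingers move at their own pace and stop on an object; the grip force is fixed at half the most. Time passes only in rows, so rows that repeat a pose let the fingers close. It gives the time, the measured TCP pose, the force, the opening and the grip force at its end, in the units of the state.
- sensors.get_obs(): the state, without advancing time (a new reading comes with each control period).
- viewer.snapshot(name): name is "side" or "top" or "wrist"; returns the picture (400x640x3 uint8, red, green, blue); there is no depth.
- viewer.camera_params(name): a dict with "fx", "fy", "cx", "cy" (pixels), "extrinsics" (4x4, takes a point from world to camera coordinates). Camera axes: x right, y up, looking along -z (the intrinsics and any distortion apply to the point x, -y, -z); pixel columns grow to the right and rows downward; lengths in m; the calibration is good to about 2 mm. A picture is of the moment at which its call begins: read the wrist's pose just before it. camera_params takes no time and is no camera call; for the wrist camera it gives the pose at the moment of the call.
- workorder.close_job(): hands the job in; it is judged then, once.
The state is a dict: "clock": time; "joint_pos": joint angles; "qvel": joint speeds; "tau": joint torques, N m; "tool_pos": TCP position; "orientation": TCP orientation; "force": force on the tool from outside, world axes, zero at the start; "moment": the same for the moment, N m; "opening": finger opening in m; "gripper_force": force on a finger pad.
Only numpy, scipy, OpenCV 4.12 (cv2) and the standard library are available. Lean on these libraries where they do the work, as an engineer would, in place of code of your own. Each camera call takes 0.05 s, during which the arm holds its last target. There are 200 camera calls.

## Task

Get the steel disc that lies in the lane of the chute box into the box: hold the spring-closed flap open by pressing its bar sideways with one fingertip, and meanwhile push the disc along the lane and under the flap with the other fingertip until it slides down the chute into the box. Then let the flap close and come away. Only push: do not pinch or lift the disc, and leave the piston, the spring and the grease tin beside the box where they stand.

Things in the scene. Friction and masses are not known exactly. Their poses are not given: they have to be found in the camera images.
- chute_box: Fixed box of smooth grey plastic, 285 x 104 mm in plan. Origin at table level under point mouth; +x along the lane into the opening (away from the robot), +y left, z up. Deck: 56 mm above the table, x -175 to 0, y -46 to +58 mm. Lane on it, y -34 to +34 mm; two strips 3 mm thick, 8 mm high guide it from x -98 to 0; before that the deck is bare. A fingertip can pass between left strip and bar.
- mouth (a point): On the box: where the lane's centre line ends at the front edge of the opening, at deck height. The opening runs from here 100 mm along the box's x, is 68 mm wide (y -34 to +34 mm); its slippery floor falls at 25 degrees from the edge, so that the disc slides down it by itself once its centre is over the edge. End wall behind, 12 mm above the deck.
- hinge_line (a point): Point on the flap's hinge line (parallel to the box's x, beside the box), at box x 0, y +74 mm, 42 mm above the table. The closed aluminium flap reaches from x 22 to 94 and y -40 to +76 mm; its front lip at x 22 mm comes down to 2 mm above the deck and stops the disc. As it opens its -y edge rises (80 mm above the deck at 0.75 rad).
- flap (a joint): Angle of the flap, rad: 0 closed, grows as it opens, stop at 0.75. The disc passes freely under it from about 0.4. A spring shuts it when let go; about 4 to 6 N at the bar hold it open. It is opened with its bar (bar_mid), pushed towards the box's +y.
- bar_mid (a point): Middle of the flap's opening bar: 8 mm round steel, box x -158 to -4 mm, joined to the hinge line 40 mm away by an arm at each end. Flap closed: it leans to y +48, 73 mm above the table (17 above the deck); pushed to +y it swings upright (at 0.5 rad: y +66, 81 mm above the table). A fingertip low on the deck at its -y side presses it, and may slide along it.
- disc: Loose turned steel disc with a bore, 62 mm diameter, 12 mm thick, about 0.2 kg, lying flat on the deck in the lane. Origin at the centre of its underside. (Other discs on the table, outside the box, are not meant.)
- piston: White piston with a pin on top, 65 mm across, 103 mm tall, standing beside the box on its -y side; origin at the centre of its underside. Leave alone
- grease_tin: Flat round tin, 70 mm across, 28 mm tall, on the table on the -y side of the box; origin at the centre of its underside. Leave alone
- spring: Steel coil spring, 58 mm across, 113 mm tall, standing on the table on the +y side of the box; origin at the centre of its underside. Leave alone
Not all that is in view belongs to the job. What is shaped like the disc but brown or purple is not meant.

How it is judged:
By the outcome, as a careful person would: the job done as asked, in the order asked, and still so for the second after the job is handed in, with the robot touching nothing.
It also fails if it takes over 48 s, if anything falls off the work surface, if the arm or the gripper's body presses on something with over 40 N, if the wrist force passes 120 N, or if a joint passes its speed limit or range.

## Working session

There is one attempt and no reset: what is moved stays moved. The work goes in short steps, Python scripts to look and compute and a shell command to move; the robot and the scene stay as the last step left them, time stands still between calls to the robot, and variables do not carry over. Pictures are saved under pics/ and viewed, at most 10 in all, crops included, and the job is handed in when it is done.

```bash
mkdir -p pics
cat > h.py <<'E'
import numpy as np,cv2
from plant import sensors,viewer,workorder,ctrl
def cam(n):
    p=viewer.camera_params(n); return p,np.array(p["extrinsics"])
def ray(n,u,v,P=None):
    p,E=P or cam(n)
    d=np.array([(u-p["cx"])/p["fx"],-(v-p["cy"])/p["fy"],-1.])
    R=E[:3,:3]; return -R.T@E[:3,3],R.T@d
def onz(n,u,v,z,P=None):
    c,d=ray(n,u,v,P); return c+d*(z-c[2])/d[2]
def proj(n,X,P=None):
    p,E=P or cam(n); q=E[:3,:3]@np.array(X)+E[:3,3]
    return p["cx"]+p["fx"]*q[0]/-q[2],p["cy"]-p["fy"]*q[1]/-q[2]
def save(n,f):
    im=viewer.snapshot(n); cv2.imwrite("pics/"+f,im[:,:,::-1]); return im
E
python3 - <<'E'
from h import *
a=save("top","top.png");b=save("side","side.png")
for n in("top","side"):
    p,E=cam(n);print({k:v for k,v in p.items()})
print(sensors.get_obs())
E
```

```text
{'fx': 487.9254505284572, 'fy': 487.9254505284572, 'cx': 321.66947795722564, 'cy': 191.74609990048683, 'extrinsics': array([[-0.00962744, -0.99965919, -0.02426564,  0.01766   ],
       [ 0.99341312, -0.01233262,  0.11392222, -0.5284726 ],
       [-0.11418266, -0.02300902,  0.99319329, -1.03728268],
       [ 0.        ,  0.        ,  0.        ,  1.        ]])}
{'fx': 422.09456521956326, 'fy': 422.09456521956326, 'cx': 326.0602068985245, 'cy': 194.89381684621264, 'extrinsics': array([[-0.99963068,  0.02396676, -0.01281021,  0.51668824],
       [-0.02094888, -0.37933383,  0.9250227 , -0.07970566],
       [ 0.01731045,  0.92494942,  0.37969581, -0.9959814 ],
       [ 0.        ,  0.        ,  0.        ,  1.        ]])}
{'clock': 0.1, 'joint_pos': array([ 9.36280179e+01,  2.05873519e+01,  6.38731039e-01, -1.87392989e-02,
       -7.01359441e+01, -1.65078122e+01]), 'qvel': array([-0.05297843, -0.04799883,  0.13247116,  0.13268559, -0.00942507,
        0.11499134]), 'tau': array([-1.58536190e-03, -5.84163845e+01,  2.93746966e+01,  7.01535702e+00,
        1.01955087e-02, -4.50017239e-05]), 'tool_pos': array([0.15037429, 0.65758109, 0.22571077]), 'orientation': array([ 1.79913915e+02, -7.14023496e-03, -1.28861694e+01]), 'force': array([-0.09048107,  0.81916213, -0.73026235]), 'moment': array([-0.01748309,  0.0310449 ,  0.03044897]), 'gripper_force': 0.0, 'opening': 0.08773152997489005}
```

View pics/top.png

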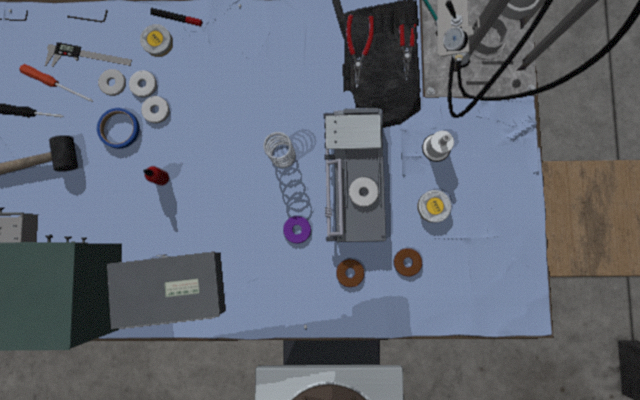

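View pics/side.png

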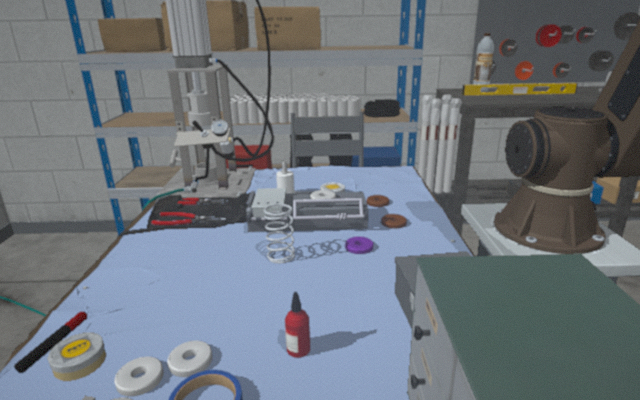

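The top view shows the box at u 325–385, v 108–242, and a steel-coloured disc in the lane at (363,191). The candidates are that one, purple (297,230), brown (350,272) and (408,262), plus white/grey rings on the table at (112,82), (142,83) and (154,109). Only (363,191) lies on the box deck, so I'll confirm it in a crop.

Run:
```python
from h import *
a=cv2.imread("pics/top.png")
cv2.imwrite("pics/c.png",cv2.resize(a[100:250,300:470],None,fx=4,fy=4,interpolation=cv2.INTER_CUBIC))
P=cam("top")
g=a.astype(int)
print(onz("top",363,191,.068,P))
for uv in((325,242),(386,242),(382,108),(325,108)):print(uv,onz("top",*uv,.056,P))
```

```text
[ 0.52481559 -0.07614015  0.068     ]
(325, 242) [0.4188717  0.00524224 0.056     ]
(386, 242) [ 0.41759961 -0.12310197  0.056     ]
(382, 108) [ 0.70711938 -0.12156535  0.056     ]
(325, 108) [0.70918903 0.0022204  0.056     ]
```

View pics/c.png

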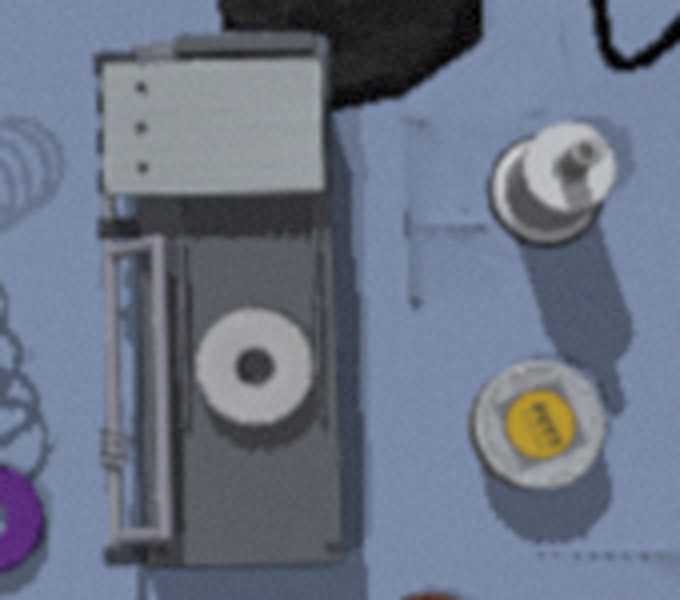

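The crop confirms it: the disc with the bore lies on the deck between the strips at crop (254,366), i.e. (363.5,191.5). The front edge is at crop y 565, the mouth edge at y 236, the right deck edge at x 341 (front) to 331 (mouth), and the bar at x 160, y 240–535.

Run:
```python
from h import *
P=cam("top")
f=lambda x,y,z:onz("top",300+(x+.5)/4-.5,100+(y+.5)/4-.5,z,P).round(4)
for n,x,y,z in(("frontR",341,563,.056),("frontL",146,563,.056),("mouthL",187,236,.056),("mouthR",322,234,.056),("rightmouth",333,236,.056),("endR",328,40,.068),("stripL0",184,430,.064),("stripL1",187,248,.064),("stripR0",330,430,.064),("stripR1",328,248,.064),("disc",254,366,.068),("bar0",160,535,.073),("bar1",157,240,.073),("flapFR",326,190,.064),("flapFL",102,190,.058)):print(n,f(x,y,z))
```

```text
frontR [ 0.421  -0.1208  0.056 ]
frontL [ 0.422  -0.0183  0.056 ]
mouthL [ 0.5967 -0.0426  0.056 ]
mouthR [ 0.5968 -0.1149  0.056 ]
rightmouth [ 0.5956 -0.1208  0.056 ]
endR [ 0.7001 -0.1194  0.068 ]
stripL0 [ 0.4915 -0.0392  0.064 ]
stripL1 [ 0.5887 -0.0422  0.064 ]
stripR0 [ 0.4906 -0.1159  0.064 ]
stripR1 [ 0.5877 -0.1172  0.064 ]
disc [ 0.5245 -0.0764  0.068 ]
bar0 [ 0.4362 -0.0256  0.073 ]
bar1 [ 0.5917 -0.0262  0.073 ]
flapFR [ 0.6191 -0.1168  0.064 ]
flapFL [0.6221 0.0028 0.058 ]
```

```bash
python3 -m pendant '[[-0.27,[0,0,-0.13],[0,0,-12.9]],[-0.27,[0,0,-0.13],[0,0,-12.9]],[-0.27,[0,0,-0.13],[0,0,-12.9]],[-0.27,[0,0,-0.13],[0,0,-12.9]],[-0.27,[0,0,-0.13],[0,0,-12.9]]]'
```

```text
clock: 0.52
tool_pos: [0.1507, 0.6591, 0.3607]
orientation: [-179.6, -0.0, 0.0]
force: [-0.6, 0.7, -0.9]
opening: 0.0599
gripper_force: 0.0
```

```bash
python3 -m pendant '[[-0.27,[0.03,0.029,0],[0,0,0]],[-0.27,[0.06,0.058,0],[0,0,0]],[-0.27,[0.09,0.087,0],[0,0,0]],[-0.27,[0.12,0.116,0],[0,0,0]],[-0.27,[0.15,0.145,0],[0,0,0]],[-0.27,[0.18,0.174,0],[0,0,0]],[-0.27,[0.21,0.203,0],[0,0,0]],[-0.27,[0.24,0.232,0],[0,0,0]],[-0.27,[0.27,0.261,0],[0,0,0]],[-0.27,[0.30,0.29,0],[0,0,0]]]'
```

```text
clock: 1.35
tool_pos: [0.4508, 0.3665, 0.3556]
orientation: [179.9, 0.1, 0.0]
force: [0.5, 1.4, -1.0]
opening: 0.0316
gripper_force: 0.0
```

```bash
python3 -m pendant '[[-0.27,[0.003,0.041,0],[0,0,0]],[-0.27,[0.006,0.082,0],[0,0,0]],[-0.27,[0.009,0.123,0],[0,0,0]],[-0.27,[0.012,0.164,0],[0,0,0]],[-0.27,[0.015,0.205,0],[0,0,0]],[-0.27,[0.018,0.246,0],[0,0,0]],[-0.27,[0.021,0.287,0],[0,0,0]],[-0.27,[0.023,0.328,0],[0,0,0]],[-0.27,[0.024,0.369,0],[0,0,0]],[-0.27,[0.025,0.41,0],[0,0,0]]]' && python3 -m pendant '[[-0.27,[0,0.016,0.02],[0,0,0]],[-0.27,[0,0.032,0.05],[0,0,0]],[-0.27,[0,0.032,0.09],[0,0,0]],[-0.27,[0,0.032,0.13],[0,0,0]],[-0.27,[0,0.032,0.17],[0,0,0]],[-0.27,[0,0.032,0.19],[0,0,0]],[-0.27,[0,0.032,0.19],[0,0,0]],[-0.27,[0,0.032,0.19],[0,0,0]]]'
python3 - <<'E'
from h import *
P=cam("wrist");im=save("wrist","w.png");t=save("top","t2.png")
print(sensors.get_obs()["tool_pos"],-P[1][:3,:3].T@P[1][:3,3])
c=cv2.resize(t[90:260,290:460],None,fx=2.35,fy=2.35)
cv2.imwrite("pics/w2.png",np.hstack([cv2.resize(im,(400,250)),cv2.resize(t[100:260,290:450],(250,250),interpolation=3)])[:,:,::-1])
E
```

```text
clock: 2.18
tool_pos: [0.4743, -0.0434, 0.3557]
orientation: [-180.0, 0.1, 0.0]
force: [0.9, 0.4, -0.1]
opening: 0.0322
gripper_force: 0.0
clock: 2.85
tool_pos: [0.4745, -0.0738, 0.1657]
orientation: [179.9, 0.2, 0.0]
force: [-0.1, -0.1, 0.1]
opening: 0.0319
gripper_force: 0.0
[ 0.4763814  -0.07337471  0.168027  ] [ 0.55656173 -0.07335136  0.32313879]
```

View pics/w.png

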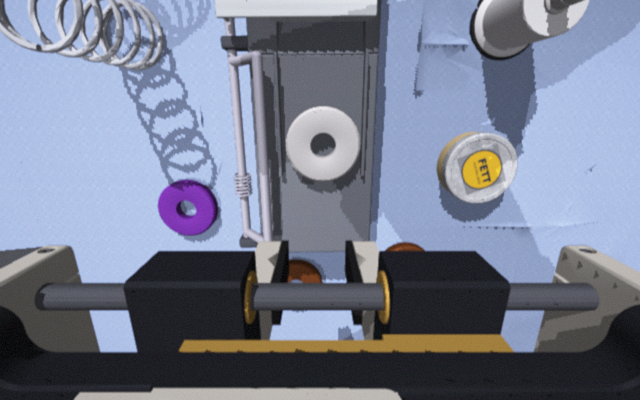

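The wrist view shows the disc at (323,143), the strips at u≈280 and 363, the mouth edge at v≈52 and the bar at u 257–265. The fingers at u 273–287 and 347–363 are partly out of sight behind the gripper.

Run:
```python
from h import *
P=cam("wrist")
for n,u,v,z in(("disc",323,143,.068),("discrear",323,181,.068),("stripLf",282,170,.064),("stripLb",279,55,.064),("stripRf",362,170,.064),("stripRb",362,55,.064),("mouth",323,52,.056),("deckfrontR",384,249,.056),("deckRb",379,55,.056),("barf",266,235,.073),("barb",257,62,.073)):print(n,onz("wrist",u,v,z,P).round(4))
for dy in(-.037,-.016,.016,.037):
  o=sensors.get_obs()["tool_pos"];print(dy,proj("wrist",o+[0,dy,0],P))
im=cv2.imread("pics/w.png");cv2.imwrite("pics/wc.png",cv2.resize(im[40:320,210:430],None,fx=2.1,fy=2.1,interpolation=2))
```

```text
disc [ 0.5279 -0.0785  0.068 ]
discrear [ 0.4955 -0.0787  0.068 ]
stripLf [ 0.5043 -0.0432  0.064 ]
stripLb [ 0.5951 -0.0438  0.064 ]
stripRf [ 0.5043 -0.1126  0.064 ]
stripRb [ 0.5952 -0.1084  0.064 ]
mouth [ 0.5985 -0.0782  0.056 ]
deckfrontR [ 0.4249 -0.1387  0.056 ]
deckRb [ 0.5964 -0.1232  0.056 ]
barf [ 0.447  -0.0279  0.073 ]
barb [ 0.589 -0.028  0.073]
-0.037 (np.float64(381.6977429108315), np.float64(254.75637984351872))
-0.016 (np.float64(344.94265193267165), np.float64(254.72307307601307))
0.016 (np.float64(288.92714683521046), np.float64(254.67231288591853))
0.037 (np.float64(252.16188639094565), np.float64(254.63899690303526))
```

View pics/wc.png

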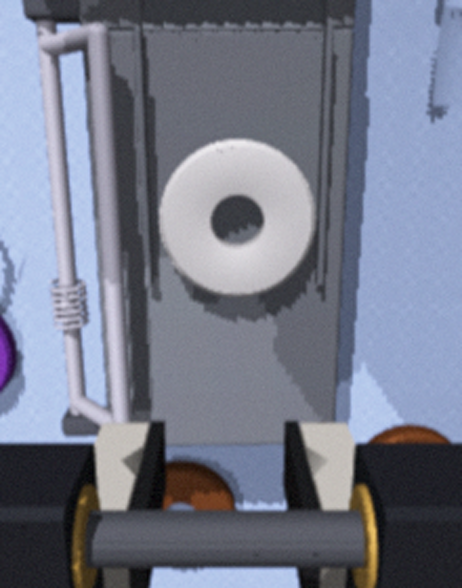

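```bash
python3 -m pendant '[[-0.27,[0,0.002,0.03],[0,0,0]],[-0.27,[0,0.002,0.06],[0,0,0]],[-0.27,[0,0.002,0.08],[0,0,0]],[-0.27,[0,0.002,0.09],[0,0,0]],[-0.27,[0,0.002,0.1],[0,0,0]],[-0.27,[0,0.002,0.105],[0,0,0]],[-0.27,[0,0.002,0.105],[0,0,0]],[-0.27,[0,0.002,0.105],[0,0,0]]]'; python3 -c "
from h import *
save('wrist','w3.png');o=sensors.get_obs();print(o['tool_pos'],o['force'],o['joint_pos'].round(1))"
```

```text
clock: 3.62
tool_pos: [0.4763, -0.0753, 0.0627]
orientation: [-180.0, -0.1, 0.0]
force: [0.5, 0.1, 0.0]
opening: 0.0323
gripper_force: 0.0
[ 0.47637666 -0.07525486  0.06281826] [0.08320249 0.08248949 0.84507446] [ 14.5  12.7 -35.4   0.  -41.8  75.6]
```

```bash
python3 -m pendant '[[-0.27,[0,-0.003,0],[0,0,0]],[-0.27,[0,-0.006,0],[0,0,0]],[-0.27,[0,-0.009,0],[0,0,0]],[-0.27,[0,-0.012,0],[0,0,0]],[-0.27,[0,-0.015,0],[0,0,0]],[-0.27,[0,-0.018,0],[0,0,0]],[-0.27,[0,-0.021,0],[0,0,0]],[-0.27,[0,-0.024,0],[0,0,0]],[-0.27,[0,-0.025,0],[0,0,0]],[-0.27,[0,-0.025,0],[0,0,0]]]'; python3 -c "
from h import *
im=save('wrist','w4.png');t=save('top','t4.png');s=save('side','s4.png');o=sensors.get_obs();print(o['tool_pos'],o['force'])
a=cv2.resize(im,(480,300));b=cv2.resize(t[100:260,300:430],(244,300));c=cv2.resize(s[160:260,220:420],(600,300),interpolation=2)
cv2.imwrite('pics/m4.png',np.vstack([np.hstack([a,b]),np.pad(c,((0,0),(0,124),(0,0)))])[:,:,::-1])"
```

```text
clock: 4.5
tool_pos: [0.4756, -0.051, 0.0625]
orientation: [179.9, -0.0, 0.1]
force: [-1.0, -6.8, 7.5]
opening: 0.0319
gripper_force: 4.0
[ 0.4756012  -0.05105717  0.06243739] [-0.61903873 -7.28299786  7.07374973]
```

View pics/m4.png

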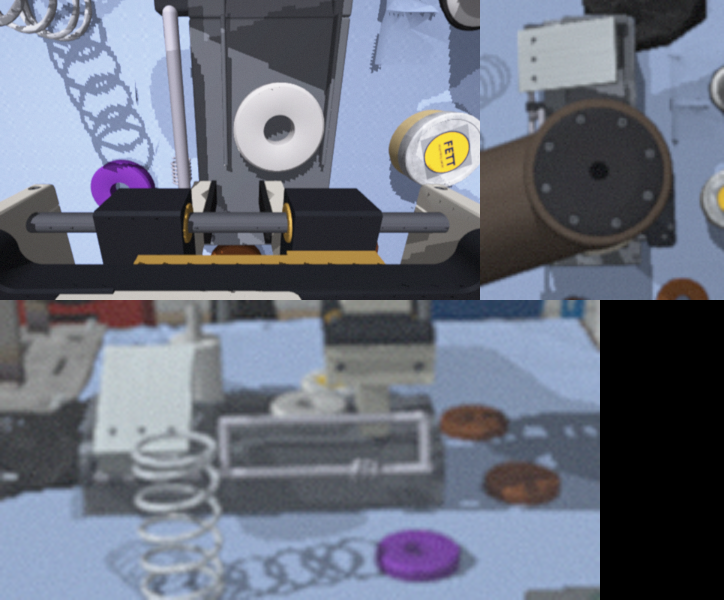

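The bar is pushed upright and the flap stands open (side crop); the right finger lines up behind the disc at wrist pixel (370,170). Now I push forward.

```bash
python3 -m pendant '[[-0.27,[0.004,0,0],[0,0,0]],[-0.27,[0.008,0,0],[0,0,0]],[-0.27,[0.012,0,0],[0,0,0]],[-0.27,[0.016,0,0],[0,0,0]],[-0.27,[0.020,0,0],[0,0,0]],[-0.27,[0.025,0,0],[0,0,0]],[-0.27,[0.030,0,0],[0,0,0]],[-0.27,[0.035,0,0],[0,0,0]],[-0.27,[0.040,0,0],[0,0,0]],[-0.27,[0.040,0,0],[0,0,0]]]'; python3 -c "
from h import *
im=save('wrist','w5.png')"
```

```text
clock: 5.48
tool_pos: [0.5143, -0.0512, 0.0612]
orientation: [179.9, 0.2, 0.0]
force: [-1.1, -5.0, 0.8]
opening: 0.032
gripper_force: 2.5
```

View pics/w5.png

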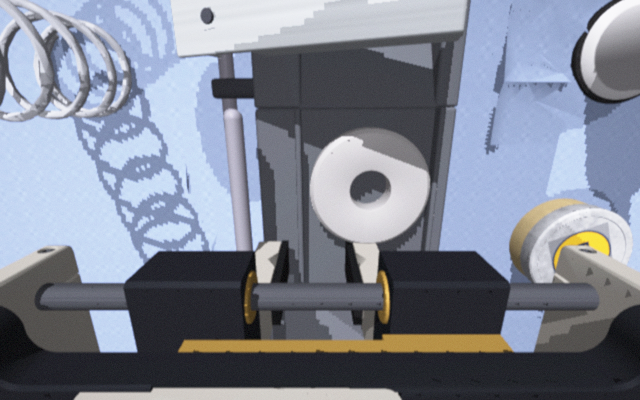

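The disc has moved along with the finger, now at (370,187), with the mouth edge at v≈106 and the flap raised above it. I'll continue.

```bash
python3 -m pendant '[[-0.27,[0.005,0,0],[0,0,0]],[-0.27,[0.01,0,0],[0,0,0]],[-0.27,[0.015,0,0],[0,0,0]],[-0.27,[0.020,0,0],[0,0,0]],[-0.27,[0.025,0,0],[0,0,0]],[-0.27,[0.030,0,0],[0,0,0]],[-0.27,[0.035,0,0],[0,0,0]],[-0.27,[0.040,0,0],[0,0,0]],[-0.27,[0.045,0,0],[0,0,0]],[-0.27,[0.049,0,0],[0,0,0]]]'; python3 -m pendant '[[-0.27,[0,0,0],[0,0,0]],[-0.27,[0,0,0],[0,0,0]],[-0.27,[0,0,0],[0,0,0]],[-0.27,[0,0,0],[0,0,0]],[-0.27,[0,0,0],[0,0,0]],[-0.27,[0,0,0],[0,0,0]]]'; python3 -c "
from h import *
im=save('wrist','w6.png')"
```

```text
clock: 6.37
tool_pos: [0.5624, -0.0513, 0.0611]
orientation: [179.9, 0.2, 0.0]
force: [-5.1, -4.7, 1.7]
opening: 0.0321
gripper_force: 3.1
clock: 6.87
tool_pos: [0.5632, -0.0509, 0.0613]
orientation: [180.0, 0.1, 0.0]
force: [-2.6, -5.5, -0.4]
opening: 0.0321
gripper_force: 2.3
```

View pics/w6.png

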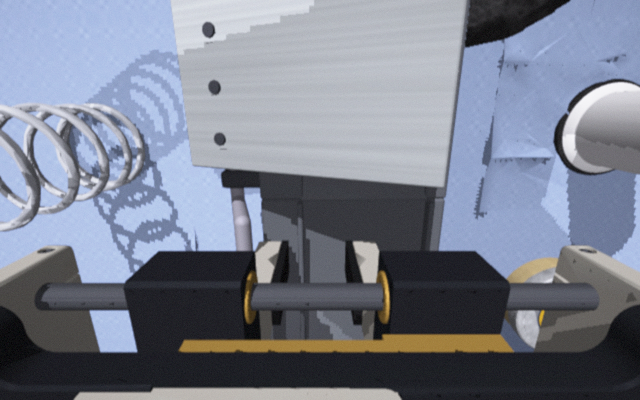

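The disc has left the deck; the lane is empty up to the mouth edge at v≈198. I'll retrace along the bar, then let the flap close.

```bash
python3 -m pendant '[[-0.27,[-0.01,0,0],[0,0,0]],[-0.27,[-0.02,0,0],[0,0,0]],[-0.27,[-0.03,0,0],[0,0,0]],[-0.27,[-0.04,0,0],[0,0,0]],[-0.27,[-0.05,0,0],[0,0,0]],[-0.27,[-0.06,0,0],[0,0,0]],[-0.27,[-0.07,0,0],[0,0,0]],[-0.27,[-0.08,0,0],[0,0,0]],[-0.27,[-0.089,0,0],[0,0,0]],[-0.27,[-0.089,0,0],[0,0,0]]]'; python3 -m pendant '[[-0.27,[0,0.003,0],[0,0,0]],[-0.27,[0,0.006,0],[0,0,0]],[-0.27,[0,0.009,0],[0,0,0]],[-0.27,[0,0.012,0],[0,0,0]],[-0.27,[0,0.015,0],[0,0,0]],[-0.27,[0,0.018,0],[0,0,0]],[-0.27,[0,0.021,0],[0,0,0]],[-0.27,[0,0.024,0],[0,0,0]],[-0.27,[0,0.028,0],[0,0,0]],[-0.27,[0,0.028,0],[0,0,0]]]'; python3 -m pendant '[[-0.27,[0,0,-0.01],[0,0,0]],[-0.27,[0,0,-0.03],[0,0,0]],[-0.27,[0,0,-0.06],[0,0,0]],[-0.27,[0,0,-0.1],[0,0,0]],[-0.27,[0,0,-0.14],[0,0,0]],[-0.27,[0,0,-0.18],[0,0,0]],[-0.27,[0,0,-0.2],[0,0,0]],[-0.27,[0,0,-0.2],[0,0,0]],[-0.27,[0,0,-0.2],[0,0,0]]]';  python3 -c "
from h import *
im=save('wrist','w7.png')"
```

```text
clock: 7.75
tool_pos: [0.4748, -0.0506, 0.0623]
orientation: [180.0, -0.1, 0.0]
force: [-1.5, -4.9, 2.2]
opening: 0.0317
gripper_force: 2.9
clock: 8.58
tool_pos: [0.4754, -0.0789, 0.0616]
orientation: [-180.0, -0.0, 0.0]
force: [-0.3, -0.7, -0.5]
opening: 0.0317
gripper_force: 0.0
clock: 9.33
tool_pos: [0.4759, -0.0782, 0.263]
orientation: [-179.9, -0.2, 0.0]
force: [0.3, -0.2, -1.4]
opening: 0.0317
gripper_force: 0.0
```

View pics/w7.png

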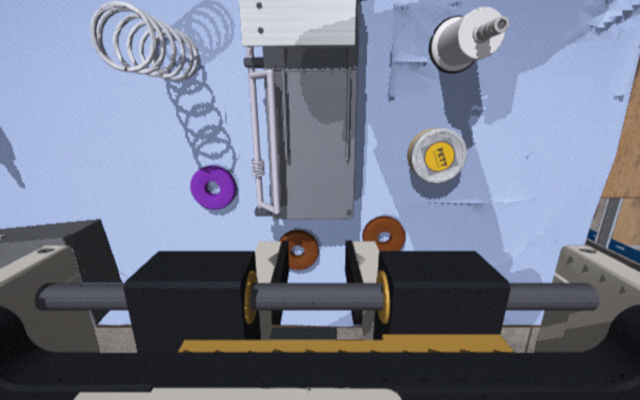

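The lane is empty, the flap is closed (bar leaning back at u≈272), the spring, piston and tin are in place, and the robot is clear.

```bash
python3 -c "
from plant import workorder
print(workorder.close_job())"
```

```text
the job is handed in; nothing more can be done
None
```

The steel disc was pushed under the held-open flap and slid out of sight into the chute box; the flap has closed, the piston, spring and tin still stand where they were, the arm is clear, and the job was handed in at about 9.4 s.

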